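Gauge the tracker axle, then lift it out and hold it level

ROBOT

A 7-joint arm with a two-finger parallel gripper is mounted at the origin on the work surface. World frame = base frame: x ahead of the robot, y to its left, z up, the work surface at z = 0. Lengths are in m, angles in rad, forces in N, time in s.
With the tool pointing down it reaches from about 0.4 to 0.85 m from the base axis. Payload 4.5 kg.
Tool frame: the origin (TCP) lies at the very end of the fingers, on their centre line; the grasp point (between the pads) lies 19 mm behind it (tcp_to_grasp is the z of the grasp point in the tool frame, in m); z points along the fingers, y is the line along which they close (so a half turn about z gives the same grasp; the last joint's range is limited). The gripper opens to 88 mm and grips with 3 to 60 N. Pads are 18 mm wide; open, the fingers measure 123 mm over their backs; the gripper's body (75 mm by 187 mm) begins 45 mm behind the grasp point.
Start: joints at [-1.299, 0.689, -0.195, 1.565, 0.157, 0.902, -0.215], TCP at [0.147, 0.607, 0.239] pointing down, gripper open.
Joint ranges: [-3.01, 3.01], [-0.46, 2.08], [-1.47, 1.51], [0.13, 2.56], [-1, 4.14], [0.04, 2.09], [-2.66, 2.66]. Speed limits (rad/s): [2.57, 2.57, 3.14, 3.14, 3.14, 3.14, 3.14].

INTERFACE

Orientations are given as a unit quaternion [x, y, z, w].
In Python, from plant import * gives the robot as it stands. The module is installed in compiled form; this text tells all that it offers.
- The arm moves only by the shell command python3 -m jog 'ROWS' [OPENING] [FORCE]. ROWS is JSON, a list that holds one entry, the list of rows, each a list of 6 numbers: the shift along the tool's x, y, z in m, then the turn, a rotation vector about the tool's x, y, z in rad. In form: [[[dx, dy, dz, ax, ay, az], ...]]. A call has 1 to 12 rows; each row shifts and turns the commanded pose from where the row before left it, along the tool's axes as they then stand; what a row does not reach is not made up. A row lasts 1/8 s, in which the tool goes at most 62.5 mm and 10.7 degrees, less where a joint would pass 70% of its speed; a pose out of reach is approached as far as the arm can. A call with a gripper value outside its range is refused whole. OPENING is the finger opening in m, from 0 to 0.0881, set as the call begins (- or left out, the last holds). The fingers move at their own pace and stop on an object; FORCE is the grip in N (left out, the last holds). Time passes only in rows, so rows that do not move let the fingers close. It gives the time, the measured TCP pose, the force, the opening and the grip force at its end, in the units of the state.
- get_state(): the state, without advancing time (a new reading comes with each control period).
- snapshot(name): name is "scene" or "side" or "wrist"; returns a dict with "frame" (480x640x3 uint8, red, green, blue), "mtx" (3x3 intrinsics, pixels), "xyz" and "orientation" of the camera in the world; the wrist camera has in their place "mount" (4x4, takes a point from camera to tool coordinates, whose origin is the TCP and whose axes are the flange's). Camera axes: x right, y down, z forward; pixel columns grow to the right and rows downward; lengths in m; the calibration is good to about 2 mm. A picture is of the moment at which its call begins: read the wrist's pose just before it. There is no depth.
- finish_job(): hands the job in; it is judged then, once.
The state is a dict: "clock": time; "q": joint angles; "qd": joint speeds; "joint_torque": joint torques, N m; "tool_pos": TCP position; "eef_rot": TCP orientation; "contact_force": force on the tool from outside, world axes, zero at the start; "moment": the same for the moment, N m; "opening": opening from 0.0 (shut) to 1.0 (fully open); "finger_force": force on a finger pad.
Only numpy, scipy, OpenCV 4.12 (cv2) and the standard library are available. Lean on these libraries where they do the work, as an engineer would, in place of code of your own. Each camera call takes 0.05 s, during which the arm holds its last target. There are 200 camera calls.

TASK

Check the flanged axle lying in the bench gauge: slide the gauge's jaw shut until it presses on the axle with a few newtons, then draw the jaw back again so that it stands at least 15 mm clear of the axle. Then lift the axle about 15 cm straight up out of its rests and hold it there over the gauge, steady and level; finish while still holding it in the gripper. Leave the other things on the table where they are.

Things in the scene. Friction and masses are not known exactly. Their poses are not given: they have to be found in the camera images.
- gauge: Fixed bench gauge. Grey base 12 mm thick: its x -100 to 90 mm, y -125 to 45 mm. Two dark steel V-rests, 10 mm thick, at x -38 and 50, 46 mm high, carry the axle above the gauge's x axis (axle's centre line 50 mm above the table). Jaws cross the axle at x -66. Origin: on the table under the axle's line. x points away from the robot (turned up to 0.4 rad), z up.
- anvil: Fixed jaw: steel blade 8 mm thick, face at gauge y +11.3 mm (almost touching the axle), 24 to 62 mm above the table; behind it (larger y) a grey readout housing 34 mm long, 44 wide, up to 60 mm high. Origin: in the plane of the face, at table level; axes as the gauge's.
- jaw (a joint): Opening between the two jaw faces in m: 0 is fully shut with nothing between, 0.022 when shut on the axle, 0.075 fully open. It grows as the sliding jaw moves along the gauge's -y. The slide has light friction (1.5 N) and stays where it is left.
- jaw_face (a point): Middle of the sliding jaw's flat face that meets the axle, 50 mm above the table; the jaw's steel blade is 8 mm thick, 24 to 62 mm above the table. Axes as the gauge's.
- jaw_grip (a point): Point to hold the sliding jaw by: on the axis of its upright black square post, 16 x 16 mm (sides along gauge x and y), which rises to 100 mm above the table. The point is 88 mm above the table, 42 mm behind the blade's face (towards gauge -y). All around it is lower than 63 mm, except the axle's flange (72 mm high, about 130 mm away).
- axle: Turned aluminium axle, about 0.2 kg, loose in the V-rests: bar of 22 mm diameter, 180 mm long, with one flange of 44 mm diameter from 62 to 78 mm off the middle. Origin: on its axis, mid-length. Its x runs along the bar to the flanged end (as the gauge's x); y, z turn with it. Centre of mass 15 mm from the origin towards the flange, between the rests.
- motor: Bystander: steel gearmotor 62 x 36 x 36 mm with a short black cylinder, lying on the table near the gauge. Origin under its middle.
- spacer: Bystander: aluminium tube 32 mm in diameter, 50 mm high, standing on the table near the gauge. Origin under its middle.
- board: Bystander: circuit board 68 x 53 mm, 18 mm high, lying near the gauge. Origin under its middle.
- driver: Bystander: screwdriver 180 mm long, lying on the table beyond the gauge. Its x axis runs along it to the tip.
- tray: Bystander: white open tray 140 x 120 x 30 mm with two steel collars in it, to the robot's right. Origin under its middle.
Not all that is in view belongs to the job. Leave any turquoise look-alike of the axle alone.

How it is judged:
By the outcome, as a careful person would: the job done as asked, in the order asked, and still so for the second after the job is handed in, while the arm keeps its last pose, push and grip.
It also fails if it takes over 48 s, if anything falls off the work surface, if the arm or the gripper's body presses on something with over 40 N, if the wrist force passes 120 N, or if a joint passes its speed limit or range.

## Working session

There is one attempt and no reset: what is moved stays moved. The work goes in short steps, Python scripts to look and compute and a shell command to move; the robot and the scene stay as the last step left them, time stands still between calls to the robot, and variables do not carry over. Pictures are saved under pics/ and viewed, at most 10 in all, crops included, and the job is handed in when it is done.

```bash
mkdir -p pics; python3 - <<'E'
from plant import *
import cv2
s=get_state();print(s['clock'],s['tool_pos'],s['eef_rot'],s['opening'],s['contact_force'])
for n in ("scene","side"):
    d=snapshot(n);cv2.imwrite(f"pics/{n}0.png",d["frame"][:,:,::-1]);print(n,d["mtx"],d["xyz"],d["orientation"])
d=snapshot("wrist");print(d["mount"],d["mtx"])
E
```

```text
0.0 [0.14709565 0.60679766 0.23788956] [ 1.18559379e-01  9.92946531e-01 -9.26306651e-04 -5.66210029e-05] 1.002261802445107 [-0.0358542   0.38633032 -0.33399271]
scene [[554.50616479   0.         320.19280787]
 [  0.         554.50616479 236.15103895]
 [  0.           0.           1.        ]] [1.24451075 0.73078729 0.95926937] [ 0.31913525  0.85157759 -0.39257939 -0.13729428]
side [[499.35496704   0.         320.62829911]
 [  0.         499.35496704 225.04908114]
 [  0.           0.           1.        ]] [ 0.13915914 -0.74287912  0.99201953] [ 0.89816033 -0.25763056  0.10284109 -0.34111321]
[[ 7.63438460e-04 -9.46372836e-01 -3.23075646e-01  8.53474210e-02]
 [ 9.99999534e-01  9.13136868e-04 -3.11784017e-04 -8.59662103e-05]
 [ 5.90076208e-04 -3.23075258e-01  9.46373092e-01 -1.47384560e-01]
 [ 0.00000000e+00  0.00000000e+00  0.00000000e+00  1.00000000e+00]] [[431.26859066   0.         320.4259681 ]
 [  0.         431.26859066 238.03463699]
 [  0.           0.           1.        ]]
```

View pics/scene0.png

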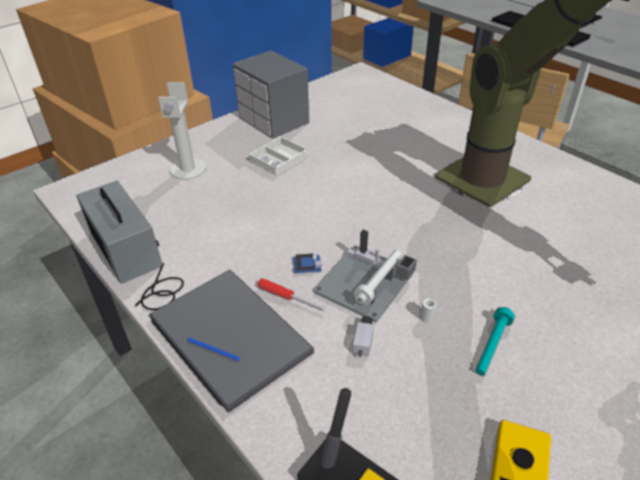

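View pics/side0.png

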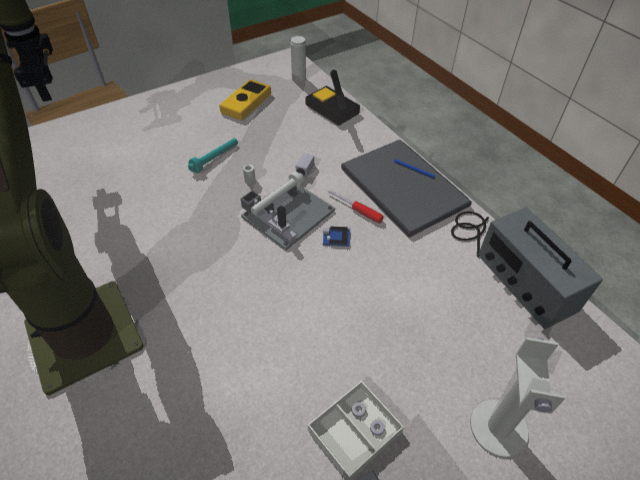

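The scene view shows the aluminium axle in the grey gauge, running from its flange at about (362,297) to (398,255). The jaw post is at (364,240). The turquoise look-alike lies at (495,340), outside the gauge, so I leave it. In the side view the gauge is at (288,210) and the post at (282,215). I'll enlarge both views around the gauge.

```bash
python3 - <<'E'
import cv2
a=cv2.imread("pics/scene0.png")[220:340,300:460];b=cv2.imread("pics/side0.png")[150:270,220:380]
cv2.imwrite("pics/c1.png",cv2.resize(a,None,fx=5,fy=5,interpolation=cv2.INTER_CUBIC))
cv2.imwrite("pics/c2.png",cv2.resize(b,None,fx=5,fy=5,interpolation=cv2.INTER_CUBIC))
E
```

```text
(no output)
```

View pics/c1.png

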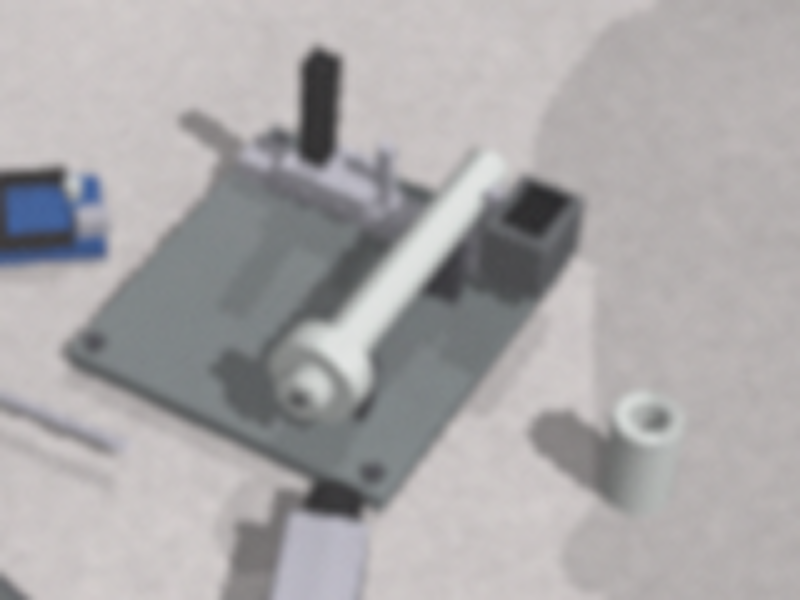

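View pics/c2.png

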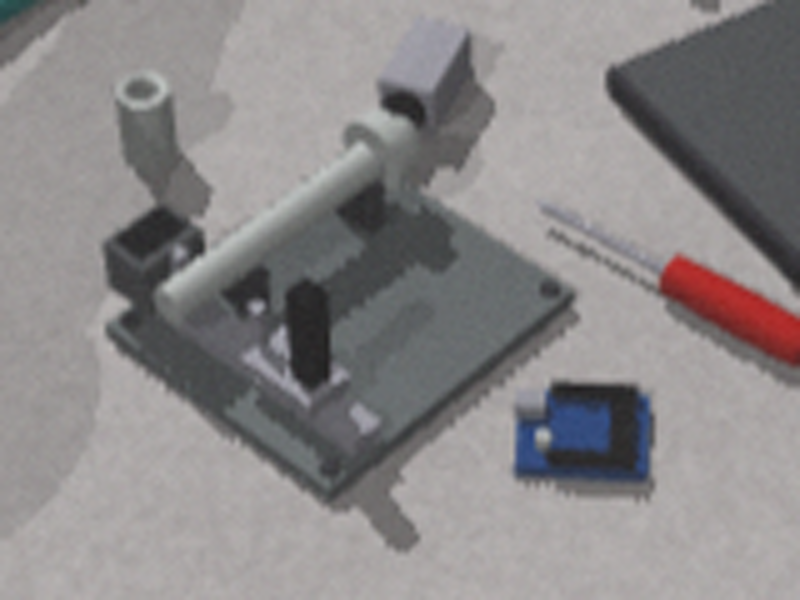

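The crops confirm it: the silver axle with its flange end at crop1 (320,375) lies in the rests. Base top corners are at crop1 (68,348) and (383,497), and at crop2 (107,323), (332,490) and (575,292). The post top is at crop1 (321,53) and crop2 (308,288). Next I fit the gauge pose to these points.

```bash
cat > h.py <<'E'
import numpy as np, json
from scipy.spatial.transform import Rotation as R
from scipy.optimize import least_squares
def proj(K,C,Rm,P):
    p=Rm.T@(np.asarray(P)-C); return (K@p)[:2]/p[2]
E
cat > fit.py <<'E'
from h import *
S=(np.array([[554.506,0,320.193],[0,554.506,236.151],[0,0,1]]),np.array([1.24451,.730787,.959269]),R.from_quat([.319135,.851578,-.392579,-.137294]).as_matrix())
D=(np.array([[499.355,0,320.628],[0,499.355,225.049],[0,0,1]]),np.array([.139159,-.742879,.99202]),R.from_quat([.89816,-.257631,.102841,-.341113]).as_matrix())
s=lambda u,v:(300-.4+u/5,220-.4+v/5); d=lambda u,v:(220-.4+u/5,150-.4+v/5)
def pts(x):
    o=x[3]
    post=(-.066,.0113-o-.042,.1)
    return [(S,s(68,348),(.09,-.125,.012)),(S,s(383,497),(.09,.045,.012)),(D,d(107,323),(-.1,.045,.012)),(D,d(332,490),(-.1,-.125,.012)),(D,d(575,292),(.09,-.125,.012)),
     (S,s(321,53),post),(D,d(308,288),post),(S,s(300,397),(.09+x[4],0,.05)),(D,d(172,300),(-.09+x[4],0,.05))]
def f(x):
    c,n=np.cos(x[2]),np.sin(x[2]);r=[]
    for cam,uv,p in pts(x):
        P=[x[0]+c*p[0]-n*p[1],x[1]+n*p[0]+c*p[1],p[2]]
        r+=list(proj(*cam,P)-uv)
    return np.array(r)
q=least_squares(f,[.6,.1,0,.06,0]);x=q.x
print("gauge",x,"\nres",q.fun.reshape(-1,2).round(1).tolist())
c,n=np.cos(x[2]),np.sin(x[2])
print("post",x[0]+c*-.066-n*(-.0307-x[3]),x[1]+n*-.066+c*(-.0307-x[3]))
E
python3 fit.py
```

```text
gauge [5.59689649e-01 1.20338592e-01 2.66414897e-01 5.13172300e-02
 4.22568669e-04] 
res [[0.1, 0.1], [0.1, 0.7], [-0.2, 0.1], [-0.4, 0.3], [0.7, 0.1], [0.5, 0.9], [0.3, 1.1], [-0.3, 0.9], [-0.3, 1.2]]
post 0.5176111119222397 0.023838733289050326
```

The residuals are about 1 px: gauge at (0.560, 0.120), yaw 0.266, opening about 51 mm, reach 0.52 m. That all agrees with the given sizes. I move over the post and turn so that the fingers close along gauge y.

```bash
python3 -m jog '[[[-0.0415,-0.04,0,0,0,0],[-0.0415,-0.04,0,0,0,0],[-0.0415,-0.04,0,0,0,0],[-0.0415,-0.04,0,0,0,0],[-0.0415,-0.04,0,0,0,0],[-0.0415,-0.04,0,0,0,0],[-0.0415,-0.04,0,0,0,0],[-0.0415,-0.04,0,0,0,0],[-0.0415,-0.04,0,0,0,0],[-0.0415,-0.04,0,0,0,0],[-0.0415,-0.04,0,0,0,0],[-0.0415,-0.04,0,0,0,0]]]' 0.0881 20 && python3 -m jog '[[[0,0,0,0,0,-0.126],[0,0,0,0,0,-0.126],[0,0,0,0,0,-0.126],[0,0,0,0,0,-0.125],[0,0,0,0,0,0],[0,0,0,0,0,0]]]'
python3 - <<'E'
from plant import *
import cv2
s=get_state();print(s['tool_pos'],s['eef_rot'],s['q'])
d=snapshot("wrist");cv2.imwrite("pics/w1.png",d["frame"][:,:,::-1])
E
```

```text
clock: 1.65
tool_pos: [0.5189, 0.0219, 0.2386]
eef_rot: [0.119, 0.993, 0.0, -0.0]
contact_force: [1.6, 0.3, 0.3]
opening: 1.004
finger_force: 0.0
clock: 2.4
tool_pos: [0.5181, 0.0236, 0.2386]
eef_rot: [-0.131, 0.991, 0.0, -0.0]
contact_force: [-1.3, -0.3, -0.0]
opening: 0.995
finger_force: 0.0
[0.51805605 0.02355984 0.23860426] [-1.31140043e-01  9.91363845e-01  2.45324997e-05 -1.23139702e-04] [ 0.13520438  0.57358195 -0.42883872  1.87635264  0.33270207  0.76240056
  1.35742883]
```

View pics/w1.png

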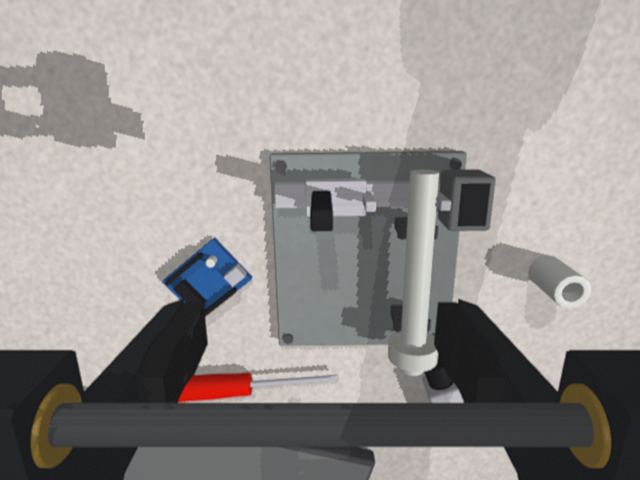

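The wrist view shows the post top around (321,222), the axle from its plain end at (425,174) to the flange at (413,358), and base corners at (271,153), (466,152) and (280,345). I compare these with the fitted pose.

```bash
cat >> fit.py <<'E'
from plant import *
s_=get_state(); w=snapshot("wrist"); M=np.array(w["mount"]); T=R.from_quat(s_["eef_rot"]).as_matrix()
W=(np.array(w["mtx"]),np.array(s_["tool_pos"])+T@M[:3,3],T@M[:3,:3])
g=lambda p:[x[0]+c*p[0]-n*p[1],x[1]+n*p[0]+c*p[1],p[2]]
py=-.0307-x[3]
for nm,p in dict(posttop=(-.066,py,.1),pt1=(-.074,py-.008,.1),pt2=(-.058,py+.008,.1),c00=(-.1,-.125,.012),c01=(-.1,.045,.012),c10=(.09,-.125,.012),axtop=(-.09,0,.061),axL=(-.09,-.011,.05),axR=(-.09,.011,.05),ax0L=(0,-.011,.05),ax0R=(0,.011,.05),fl=(.078,0,.072)).items(): print(nm,proj(*W,g(p)).round(1))
E
python3 fit.py; python3 - <<'E'
import cv2
a=cv2.imread("pics/w1.png")[140:290,260:460]
cv2.imwrite("pics/c3.png",cv2.resize(a,None,fx=4,fy=4,interpolation=cv2.INTER_CUBIC))
E
```

```text
gauge [5.59689649e-01 1.20338592e-01 2.66414897e-01 5.13172300e-02
 4.22568669e-04] 
res [[0.1, 0.1], [0.1, 0.7], [-0.2, 0.1], [-0.4, 0.3], [0.7, 0.1], [0.5, 0.9], [0.3, 1.1], [-0.3, 0.9], [-0.3, 1.2]]
post 0.5176111119222397 0.023838733289050326
posttop [320.5 220.7]
pt1 [308.8 209.5]
pt2 [332.  231.7]
c00 [270.5 153.7]
c01 [468.4 153.3]
c10 [278.  345.3]
axtop [428.6 175.5]
axL [411.2 173. ]
axR [439.3 172.9]
ax0L [404.2 278.3]
ax0R [430.1 278.3]
fl [416.2 371.9]
```

View pics/c3.png

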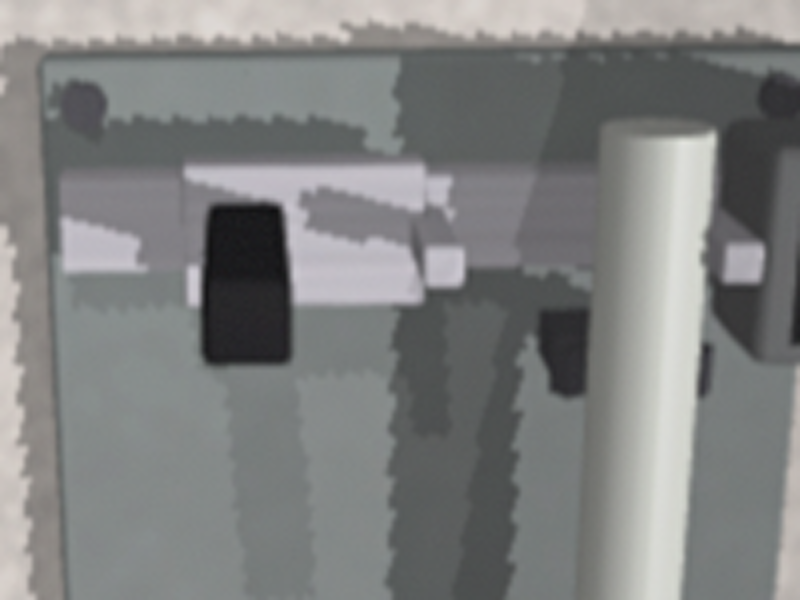

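The fit agrees to within about 1 mm. I descend on the post and grip it.

```bash
python3 -m jog '[[[0,0.0008,0.04,0,0,0],[0,0,0.05,0,0,0],[0,0,0.05,0,0,0],[0,0,0.028,0,0,0],[0,0,0,0,0,0],[0,0,0,0,0,0]]]' && python3 -m jog '[[[0,0,0,0,0,0],[0,0,0,0,0,0],[0,0,0,0,0,0],[0,0,0,0,0,0],[0,0,0,0,0,0],[0,0,0,0,0,0],[0,0,0,0,0,0],[0,0,0,0,0,0]]]' 0 20
```

```text
clock: 3.25
tool_pos: [0.5187, 0.0247, 0.0717]
eef_rot: [-0.132, 0.991, 0.0, 0.001]
contact_force: [-0.1, -1.0, 0.1]
opening: 1.001
finger_force: 0.0
clock: 4.25
tool_pos: [0.5179, 0.0244, 0.0707]
eef_rot: [-0.132, 0.991, -0.0, -0.0]
contact_force: [0.6, -0.2, -0.4]
opening: 0.18
finger_force: 20.0
```

```bash
python3 -m jog '[[[0,0.005,0,0,0,0],[0,0.006,0,0,0,0],[0,0.006,0,0,0,0],[0,0.004,0,0,0,0],[0,0.002,0,0,0,0],[0,0.001,0,0,0,0],[0,0,0,0,0,0]]]' && python3 -m jog '[[[0,0.001,0,0,0,0],[0,0.0005,0,0,0,0],[0,0.0005,0,0,0,0],[0,0,0,0,0,0]]]'
```

```text
clock: 5.12
tool_pos: [0.5114, 0.0477, 0.0707]
eef_rot: [-0.132, 0.991, 0.0, -0.0]
contact_force: [-0.0, -1.1, -0.1]
opening: 0.181
finger_force: 20.0
clock: 5.62
tool_pos: [0.5109, 0.0495, 0.0707]
eef_rot: [-0.132, 0.991, -0.0, -0.0]
contact_force: [-1.3, -2.0, 0.0]
opening: 0.177
finger_force: 20.0
```

```bash
for i in 1; do python3 -m jog '[[[0,0.0005,0,0,0,0],[0,0.0005,0,0,0,0],[0,0,0,0,0,0]]]'; done; python3 -m jog '[[[0,0.0005,0,0,0,0],[0,0,0,0,0,0]]]'
```

```text
clock: 6.0
tool_pos: [0.5106, 0.0505, 0.0706]
eef_rot: [-0.132, 0.991, 0.0, -0.0]
contact_force: [-2.3, -2.2, -0.1]
opening: 0.179
finger_force: 20.0
clock: 6.25
tool_pos: [0.5105, 0.0507, 0.0707]
eef_rot: [-0.132, 0.991, -0.0, -0.0]
contact_force: [-1.4, -2.9, 0.4]
opening: 0.181
finger_force: 20.0
```

```bash
python3 -m jog '[[[0,0.0005,0,0,0,0],[0,0,0,0,0,0]]]'
```

```text
clock: 6.5
tool_pos: [0.5105, 0.0508, 0.0707]
eef_rot: [-0.132, 0.991, -0.0, -0.0]
contact_force: [-0.8, -4.0, -0.7]
opening: 0.178
finger_force: 20.0
```

```bash
python3 -m jog '[[[0,0.0005,0,0,0,0],[0,0,0,0,0,0]]]'
```

```text
clock: 6.75
tool_pos: [0.5104, 0.051, 0.0707]
eef_rot: [-0.132, 0.991, -0.001, -0.0]
contact_force: [-0.6, -5.3, -0.4]
opening: 0.176
finger_force: 20.0
```

```bash
python3 -m jog '[[[0,0.0005,0,0,0,0],[0,0,0,0,0,0]]]'
```

```text
clock: 7.0
tool_pos: [0.5104, 0.051, 0.0707]
eef_rot: [-0.132, 0.991, -0.001, -0.0]
contact_force: [-1.5, -6.3, 0.1]
opening: 0.179
finger_force: 20.0
```

```bash
python3 -m jog '[[[0,0,0,0,0,0],[0,0,0,0,0,0]]]'; python3 -m jog '[[[0,0,0,0,0,0],[0,0,0,0,0,0]]]'
```

```text
clock: 7.25
tool_pos: [0.5104, 0.051, 0.0706]
eef_rot: [-0.132, 0.991, -0.001, -0.0]
contact_force: [-1.2, -5.7, 0.6]
opening: 0.178
finger_force: 20.0
clock: 7.5
tool_pos: [0.5104, 0.051, 0.0707]
eef_rot: [-0.132, 0.991, -0.001, -0.0]
contact_force: [-0.8, -6.0, 0.5]
opening: 0.185
finger_force: 20.0
```

The push holds at about 5.5 N along the slide, which is about 4 N on the axle after slide friction. The TCP has stalled and the implied opening is about 23 mm, so the jaw is shut on the axle. Now I draw it back about 31 mm and release.

```bash
python3 -m jog '[[[0,-0.003,0,0,0,0],[0,-0.006,0,0,0,0],[0,-0.008,0,0,0,0],[0,-0.008,0,0,0,0],[0,-0.005,0,0,0,0],[0,-0.003,0,0,0,0],[0,0,0,0,0,0],[0,0,0,0,0,0]]]' && python3 -m jog '[[[0,0,0,0,0,0],[0,0,0,0,0,0],[0,0,0,0,0,0],[0,0,0,0,0,0],[0,0,0,0,0,0],[0,0,-0.03,0,0,0],[0,0,-0.05,0,0,0],[0,0,-0.05,0,0,0],[0,0,0,0,0,0],[0,0,0,0,0,0]]]' 0.0881
python3 - <<'E'
from plant import *
import cv2
s=get_state();print(s['tool_pos'],s['eef_rot'])
d=snapshot("wrist");cv2.imwrite("pics/w2.png",d["frame"][:,:,::-1])
E
python3 fit.py
```

```text
clock: 8.5
tool_pos: [0.5192, 0.0198, 0.0707]
eef_rot: [-0.132, 0.991, -0.001, 0.0]
contact_force: [-1.5, -2.9, -1.2]
opening: 0.18
finger_force: 20.0
clock: 9.75
tool_pos: [0.5185, 0.0202, 0.2003]
eef_rot: [-0.132, 0.991, -0.0, -0.0]
contact_force: [-0.4, 0.7, -0.4]
opening: 1.001
finger_force: 0.0
[0.51852623 0.02024047 0.2003127 ] [-1.32120362e-01  9.91233613e-01 -1.28520574e-04 -3.44045999e-04]
gauge [5.59689649e-01 1.20338592e-01 2.66414897e-01 5.13172300e-02
 4.22568669e-04] 
res [[0.1, 0.1], [0.1, 0.7], [-0.2, 0.1], [-0.4, 0.3], [0.7, 0.1], [0.5, 0.9], [0.3, 1.1], [-0.3, 0.9], [-0.3, 1.2]]
post 0.5176111119222397 0.023838733289050326
posttop [325.8 240.6]
pt1 [312.6 228. ]
pt2 [338.8 252.9]
c00 [269.2 162. ]
c01 [488.7 162. ]
c10 [277.2 370.2]
axtop [446.9 188. ]
axL [426.8 184.7]
axR [458.3 184.7]
ax0L [417.6 300.8]
ax0R [446.3 300.8]
fl [430.6 404.4]
```

View pics/w2.png

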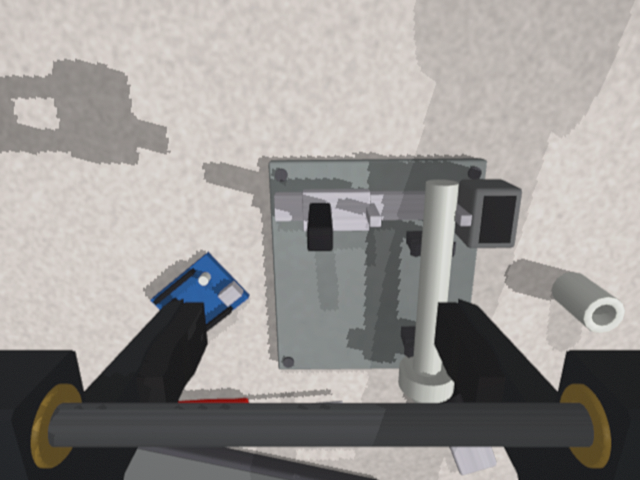

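The jaw now stands well back, with the post at (320,227) and the blade at (374,215) against the axle edge at (425,215). The axle still lies where the fit puts it: its plain end spans columns 427–459. I move over its centre of mass, at gauge x about +15 mm.

```bash
python3 -m jog '[[[-0.02,0.021,0,0,0,0],[-0.031,0.032,0,0,0,0],[-0.0305,0.0327,0,0,0,0],[0,0,0,0,0,0],[0,0,0,0,0,0],[0,0,0,0,0,0]]]'
python3 - <<'E'
from plant import *
import cv2
d=snapshot("wrist");cv2.imwrite("pics/w3.png",d["frame"][:,:,::-1])
E
python3 fit.py | tail -12
```

```text
clock: 10.6
tool_pos: [0.5744, 0.1227, 0.2]
eef_rot: [-0.131, 0.991, -0.001, -0.001]
contact_force: [-0.1, 0.6, -0.6]
opening: 1.0
finger_force: 0.0
posttop [172.6  99.7]
pt1 [156.2  84.2]
pt2 [188.7 114.8]
c00 [147.4  47.8]
c01 [385.   47.2]
c10 [176.4 289.1]
axtop [322.2  57.3]
axL [305.   58.6]
axR [339.4  58.5]
ax0L [306.7 196.4]
ax0R [337.9 196.3]
fl [322.4 310. ]
```

View pics/w3.png

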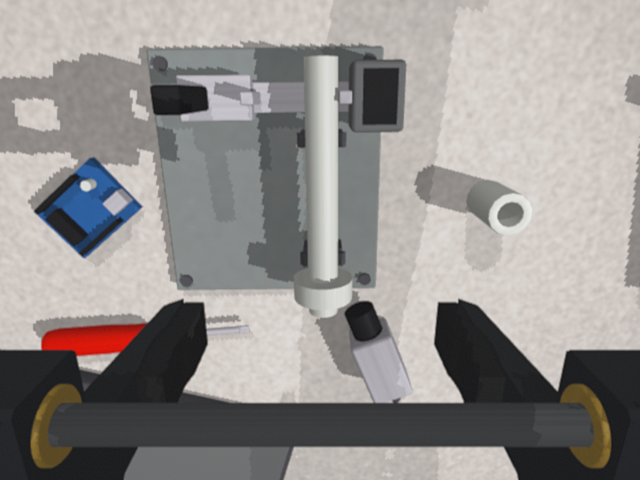

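The axle lies at columns 305–339, as predicted, with the rests at rows 138 and 252. The clear gap between them is where I grip, and the motor, spacer and driver are out of the way. I descend and grip.

```bash
python3 -m jog '[[[-0.0005,0.0014,0.03,0,0,0],[0,0,0.05,0,0,0],[0,0,0.045,0,0,0],[0,0,0.03,0,0,0],[0,0,0.013,0,0,0],[0,0,0,0,0,0],[0,0,0,0,0,0]]]' && python3 -m jog '[[[0,0,0,0,0,0],[0,0,0,0,0,0],[0,0,0,0,0,0],[0,0,0,0,0,0],[0,0,0,0,0,0],[0,0,0,0,0,0],[0,0,0,0,0,0],[0,0,0,0,0,0]]]' 0 35
```

```text
clock: 11.58
tool_pos: [0.5762, 0.1263, 0.034]
eef_rot: [-0.132, 0.991, 0.0, 0.001]
contact_force: [0.1, 0.1, 0.4]
opening: 0.995
finger_force: 0.0
clock: 12.58
tool_pos: [0.5758, 0.1242, 0.0328]
eef_rot: [-0.132, 0.991, -0.001, 0.0]
contact_force: [1.8, -4.3, 0.3]
opening: 0.228
finger_force: 35.0
```

```bash
python3 -m jog '[[[0,-0.001,0,0,0,0],[0,-0.001,0,0,0,0],[0,0,0,0,0,0],[0,0,0,0,0,0]]]'
```

```text
clock: 13.08
tool_pos: [0.5758, 0.1242, 0.0327]
eef_rot: [-0.132, 0.991, 0.0, -0.0]
contact_force: [0.5, -2.8, 0.9]
opening: 0.235
finger_force: 35.0
```

```bash
python3 - <<'E'
from plant import *
import cv2
d=snapshot("scene");a=d["frame"][200:340,290:450,::-1]
b=snapshot("side")["frame"][140:280,220:380,::-1]
import numpy as np
cv2.imwrite("pics/c4.png",cv2.resize(np.hstack([a,b]),(800,350),interpolation=cv2.INTER_CUBIC))
E
```

```text
(no output)
```

View pics/c4.png

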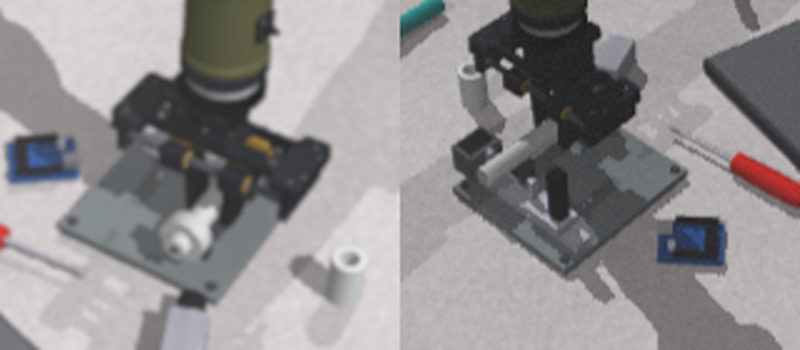

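The fingers straddle the bar between the rests and the axle sits undisturbed. I lift it.

```bash
python3 -m jog '[[[0,-0.001,-0.001,0,0,0],[0,0,-0.004,0,0,0],[0,0,-0.01,0,0,0],[0,0,-0.02,0,0,0],[0,0,-0.025,0,0,0],[0,0,-0.03,0,0,0],[0,0,-0.025,0,0,0],[0,0,-0.02,0,0,0],[0,0,-0.01,0,0,0],[0,0,-0.005,0,0,0],[0,0,-0.001,0,0,0],[0,0,0,0,0,0]]]' && python3 -m jog '[[[0,0,0,0,0,0],[0,0,0,0,0,0],[0,0,0,0,0,0],[0,0,0,0,0,0]]]'
python3 - <<'E'
from plant import *
import cv2, numpy as np
a=snapshot("wrist")["frame"][:,:,::-1]
b=snapshot("side")["frame"][100:280,200:440,::-1]
cv2.imwrite("pics/c5.png",np.hstack([cv2.resize(a,(400,300)),cv2.resize(b,(400,300),interpolation=cv2.INTER_CUBIC)]))
E
```

```text
clock: 14.68
tool_pos: [0.5757, 0.1231, 0.1831]
eef_rot: [-0.132, 0.991, -0.0, -0.001]
contact_force: [0.1, -0.0, -1.8]
opening: 0.234
finger_force: 35.0
clock: 15.18
tool_pos: [0.5761, 0.1232, 0.1837]
eef_rot: [-0.132, 0.991, 0.0, -0.0]
contact_force: [-0.8, -0.7, -2.7]
opening: 0.231
finger_force: 35.0
```

View pics/c5.png

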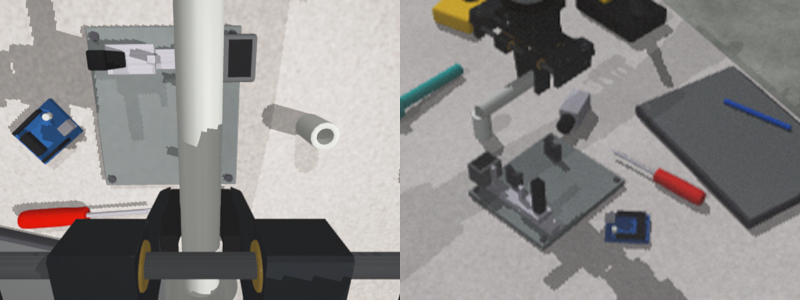

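The axle is held about 151 mm above its rests, over the gauge, and the bystanders are where they were. I check that it is level from the bar end in the side view, at about (250,182).

```bash
cat > lvl.py <<'E'
from h import *
from plant import *
import cv2
s=get_state();T=R.from_quat(s["eef_rot"]).as_matrix();tp=np.array(s["tool_pos"])
w=snapshot("wrist");M=np.array(w["mount"]);f=w["frame"]
W=(np.array(w["mtx"]),tp+T@M[:3,3],T@M[:3,:3]); d=snapshot("side")
D=(np.array(d["mtx"]),np.array(d["xyz"]),R.from_quat(d["orientation"]).as_matrix())
for r in (10,60,120):
    row=f[r].mean(1);g=np.abs(np.gradient(row));print(r,"edges",[int(270+np.argmax(g[270:318])),int(320+np.argmax(g[320:400]))],[(i,int(g[i])) for i in range(260,400) if g[i]>14])
for a in (-.08,-.04,0,.04,.08):   # pitch: + = plain end up
    def P(l,y=0): return tp+T@np.array([l*np.cos(a),y,-.0208 - l*np.sin(a)+0])
    out=[]
    for r in (10,60,120):
        ls=np.linspace(.0,.105,400)
        e=[]
        for y in (-.011,.011):
            v=np.array([proj(*W,P(l,y)) for l in ls]);i=np.argmin(abs(v[:,1]-r));e.append(v[i,0].round(1))
        out.append(e)
    print(a,out,"side end",proj(*D,P(.1066)).round(1))
E
python3 lvl.py
```

```text
10 edges [276, 357] [(275, 15), (276, 42), (277, 35)]
60 edges [278, 358] [(357, 33), (358, 37)]
120 edges [280, 357] [(356, 39), (357, 40), (364, 29), (365, 25)]
-0.08 [[np.float64(280.3), np.float64(358.4)], [np.float64(281.1), np.float64(357.5)], [np.float64(282.3), np.float64(356.3)]] side end [248.5 168.8]
-0.04 [[np.float64(278.9), np.float64(359.7)], [np.float64(280.0), np.float64(358.6)], [np.float64(281.4), np.float64(357.1)]] side end [248.2 167.5]
0 [[np.float64(277.4), np.float64(361.0)], [np.float64(278.8), np.float64(359.7)], [np.float64(280.5), np.float64(358.0)]] side end [248.  166.2]
0.04 [[np.float64(275.9), np.float64(362.4)], [np.float64(277.5), np.float64(360.9)], [np.float64(279.4), np.float64(358.9)]] side end [247.9 164.8]
0.08 [[np.float64(274.3), np.float64(363.9)], [np.float64(276.1), np.float64(362.1)], [np.float64(278.3), np.float64(359.9)]] side end [247.8 163.4]
```

The end I first read was the spacer behind the bar. The bar end is at about (248,167), which fits a level bar. I refine this with sub-pixel edges in the wrist view.

```bash
cat > lvl2.py <<'E'
from h import *
from plant import *
import cv2
s=get_state();T=R.from_quat(s["eef_rot"]).as_matrix();tp=np.array(s["tool_pos"]);print(tp,s["eef_rot"],s["contact_force"])
w=snapshot("wrist");M=np.array(w["mount"]);f=cv2.cvtColor(w["frame"],cv2.COLOR_RGB2GRAY).astype(float)
K=np.array(w["mtx"]);obs=[]
for r in range(3,200,4):
    g=np.abs(np.gradient(f[r-1:r+2].mean(0)))
    for sd,(lo,hi) in ((-1,(268,292)),(1,(348,370))):
        x=np.arange(lo,hi);k=g[lo:hi];i=k.argmax()
        if k[i]>8:
            j=slice(max(i-2,0),i+3);obs.append((sd,r,(x[j]*k[j]).sum()/k[j].sum()))
obs=np.array(obs);print(len(obs))
C=M[:3,3];Rc=M[:3,:3]
def model(p):  # axis in tool frame: (l, y0+l*yaw, z0 - l*tan pitch)
    pt=np.array([0,p[0],p[1]]);u=np.array([1,p[2],-p[3]]);u/=np.linalg.norm(u)
    v=C-pt;v-=u*(v@u);d=np.linalg.norm(v);e=v/d;nrm=np.cross(u,e);r=.011;out=[]
    for sd,row,col in obs:
        best=[]
        for q in (1,-1):
            # tangent plane through camera, containing u: normal m
            st=r/d;ct=np.sqrt(1-st*st);m=q*nrm*ct+e*st   # distance of axis from plane = r
            mc=Rc.T@m; l=mc@np.linalg.inv(K)
            best.append(-(l[1]*row+l[2])/l[0])
        out.append((max(best) if sd>0 else min(best))-col)
    return np.array(out)
for z in (-.0190,-.0208,None):
    if z is None: q=least_squares(model,[0,-.02,0,0],loss='soft_l1')
    else: q=least_squares(lambda a:model([a[0],z,a[1],a[2]]),[0,0,0],loss='soft_l1')
    print(z,q.x.round(4),"rms",np.sqrt(np.mean(q.fun**2)).round(2), np.median(abs(q.fun)).round(2))
E
python3 lvl2.py
```

```text
[0.5760332  0.12322076 0.18371159] [-1.32234976e-01  9.91218396e-01  4.94137443e-05 -6.24869141e-06] [ 0.56646523  0.45777517 -4.1745568 ]
88
-0.019 [ 0.0003 -0.0072 -0.0084] rms 1.27 0.09
-0.0208 [ 0.0003 -0.0079 -0.0302] rms 1.28 0.14
None [ 0.0002 -0.0177 -0.0068  0.0079] rms 1.26 0.09
```

The bar is level to within about 0.5° in the best fit (0.008 rad), and steady. The lift was 0.0327 → 0.1837 m, or 151 mm. I hand in.

```bash
python3 -m jog '[[[0,0,0,0,0,0],[0,0,0,0,0,0],[0,0,0,0,0,0],[0,0,0,0,0,0]]]' && python3 -c "
from plant import *
print(finish_job())"
```

```text
clock: 15.92
tool_pos: [0.5761, 0.1232, 0.1837]
eef_rot: [-0.132, 0.991, 0.0, 0.0]
contact_force: [0.0, -0.1, -3.4]
opening: 0.235
finger_force: 35.0
the job is handed in; nothing more can be done
None
```

I slid the jaw shut on the axle with about 4 N, drew it back about 30 mm clear, lifted the axle 151 mm, and handed the job in at about 16 s with it still held level and steady over the gauge.

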